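# Sweep the bottle caps into the crumb pan

## Task

Sweep the three loose screw caps (red, blue and green) along the worktop with the fingertips, through the open side of the grey crumb pan, until each cap lies wholly inside it, past its sloping lip. Only push the caps: do not pick them up or lift them. Leave the tin that stands among them, the mug, tape roll and keys where they are.

Things in the scene. Friction and masses are not known exactly. Their poses are not given: they have to be found in the camera images.
- cap_red: red plastic screw cap, a solid disc 38 mm across and 16 mm high with a ribbed rim, bevelled 2.5 mm at the edges, about 15 g, lying loose and flat on the worktop and sliding when pushed; origin at the centre of its underside, z up along its axis
- cap_blue: blue plastic screw cap, a solid disc 38 mm across and 16 mm high with a ribbed rim, bevelled 2.5 mm at the edges, about 15 g, lying loose and flat on the worktop and sliding when pushed; origin at the centre of its underside, z up along its axis
- cap_green: green plastic screw cap, a solid disc 38 mm across and 16 mm high with a ribbed rim, bevelled 2.5 mm at the edges, about 15 g, lying loose and flat on the worktop and sliding when pushed; origin at the centre of its underside, z up along its axis
- pan: fixed grey crumb pan, black handle at its back. Origin on the worktop under the centre of its flat floor. Own frame: open side towards -y, inner side walls at x = -85 and +85 mm, inner back wall at y = +65 mm; walls 5 mm thick, 36 mm high, side walls from y = -65 to +65 mm; floor 2 mm thick, y = -65 to +65 mm. Handle reaches y = +156 mm, 30 mm high
- pan_mouth (a point): middle of the pan's open side, at the front edge of its flat floor, 2 mm above the worktop (65 mm from the pan's origin towards its -y); axes as the pan's. From here a lip slopes down to the worktop over the next 22 mm towards -y. The mouth is 170 mm wide: the three caps fit side by side
- tin: small food tin with a printed label, a cylinder 75 mm across and 58 mm high, standing on the worktop among the caps; origin at the centre of its underside
- mug: cream mug with a beige band, 82x120x94 mm, standing on the worktop behind the caps; origin at the centre of its underside
- tape_roll: roll of masking tape lying flat, 104 mm across, 25 mm high; origin at the centre of its underside
- keys: bunch of keys lying flat, 104x115x8 mm, on the far left of the worktop; origin at the centre of its underside
Mind the look-alikes: they are no part of the job. Several things have the shape of the cap_blue; the one meant has the colours described above.

How it is judged:
At the end, for the whole second after the job is handed in: each cap at rest (slower than 20 mm/s) in the pan: its centre between the inner faces of the side walls and the back wall and at least 10 mm past the start of the flat floor, its underside less than 22 mm above the worktop (x of cap_red in the frame of pan between -0.085 and 0.085 m and y of cap_red in the frame of pan between -0.055 and 0.068 m and height (world z) of each of cap_red, cap_blue, cap_green below 0.022 m and linear speed of each of cap_red, cap_blue, cap_green below 0.02 m/s and x of cap_blue in the frame of pan between -0.085 and 0.085 m and y of cap_blue in the frame of pan between -0.055 and 0.068 m and x of cap_green in the frame of pan between -0.085 and 0.085 m and y of cap_green in the frame of pan between -0.055 and 0.068 m); the robot touches nothing.
It fails at once if a cap is lifted: the centre of its underside rises more than 25 mm above the worktop (height (world z) of any of cap_red, cap_blue, cap_green above 0.025 m).
It fails at once if the tin among the caps is moved by more than 15 mm (distance of tin from where it was at the start of the episode above 0.015 m).
It fails at once if the mug, tape roll or keys are moved by more than 15 mm (distance of any of mug, tape_roll, keys from where it was at the start of the episode above 0.015 m).
It also fails if it takes over 67 s, if anything falls off the work surface, if the arm or the gripper's body presses on something with over 40 N, if the wrist force passes 120 N, or if a joint passes its speed limit or range.

## Robot

A 6-joint arm with a two-finger parallel gripper is mounted at the origin on a cart in front of the work surface, level with it; the furniture and walls round the work are solid. World frame = base frame: x ahead of the robot, y to its left, z up, the work surface at z = 0. Lengths are in m, angles in rad, forces in N, time in s.
With the tool pointing down it reaches from about 0.25 to 0.775 m from the base axis. Payload 4 kg.
Tool frame: the origin (TCP) lies between the finger pads; the fingertips stand 8 mm ahead of it and the grasp point (between the pads) lies 11 mm behind it; z points along the fingers, y is the direction in which the jaws open and shut (so a half turn about z gives the same grasp; the last joint's range is limited). The gripper opens to 85 mm and grips with 20 to 120 N. Pads are 22 mm wide; open, the fingers measure 114 mm over their backs; the gripper's body (76 mm by 85 mm) begins 54 mm behind the grasp point. The pads swing forward as they close: fully open they stand 13 mm farther back than shut.
Start: joints at [-1.399, 0.087, 1.371, -0, 1.684, -0.103], TCP at [0.149, -0.529, 0.209] pointing down, gripper open.
Joint ranges: [-3.1, 3.1], [-0.76, 2.03], [0.27, 2.55], [-1.08, 4.22], [0.17, 2.65], [-2.57, 2.57]. Speed limits (rad/s): [2.79, 2.79, 3.14, 3.14, 3.14, 3.14].

## Interface

Orientations are given as a 3x3 rotation matrix whose columns are the frame's x, y, z axes.
In Python, from cell import * gives the robot as it stands. The module is installed in compiled form; this text tells all that it offers. Calls block until the motion is done:
- move_ptp(position, orientation): joint-space move of the TCP to a pose.
- move_linear(position, vel=0.15, attitude=None): straight line of the TCP; attitude=None keeps the orientation; vel is the mean speed in m/s.
- movej(angles): joint-space move.
- move_gripper(opening, grasp_force=None): opening from 0.0 (shut) to 1.0 (fully open); grasp_force is the grip in N (None keeps the last); returns when the fingers have stopped.
- wait(seconds).
- solve_ik(position, orientation): joint angles nearest the present ones, or None.
- sense(): the state.
- read_camera(name): name is "scene" or "side" or "wrist"; returns (picture, depth): 384x512x3 uint8, red, green, blue; 384x512 float32, m along the optical axis (not along the pixel's ray), 0 where there is no reading.
- camera_model(name): a dict with "camera_matrix" (3x3 intrinsics, pixels), "xyz" and "rotation" of the camera in the world. Camera axes: x right, y up, looking along -z (the intrinsics and any distortion apply to the point x, -y, -z); pixel columns grow to the right and rows downward; lengths in m; the calibration is good to about 2 mm. The wrist camera is an equidistant fisheye: a pixel r from the principal point sees the ray r / f radians off the axis. A picture is of the moment at which its call begins: read the wrist's pose just before it. camera_model takes no time and is no camera call; for the wrist camera it gives the pose at the moment of the call.
A pose or a line that the arm cannot do raises MotionError and nothing moves.
- hand_in(): hands the job in, once; it reports no verdict.
The state is a dict: "t": time; "q": joint angles; "joint_vel": joint speeds; "joint_torque": joint torques, N m; "position": TCP position; "orientation": TCP orientation; "force": force on the tool from outside, world axes, zero at the start; "torque": the same for the moment, N m; "width": opening from 0.0 (shut) to 1.0 (fully open).
Only numpy, scipy, OpenCV 4.12 (cv2) and the standard library are available. Lean on these libraries where they do the work, as an engineer would, in place of code of your own. Each camera call takes 0.05 s, during which the arm holds its last target.

## Working session

There is one attempt and no reset: what is moved stays moved. The work goes in short steps, each a Python script; the robot and the scene stay as the last script left them, time stands still between calls to the robot, and variables do not carry over. Pictures are saved under pics/ and viewed, and the job is handed in when it is done.

```bash
mkdir -p pics; python3 - <<'E'
from cell import *
import cv2
s=sense();print(s['t'],s['position'],s['width'])
for n in("scene","side","wrist"):
    p,d=read_camera(n);cv2.imwrite(f"pics/a_{n}.png",p[:,:,::-1]);m=camera_model(n);print(n,m)
E
```

```text
0.0 [ 0.14913884 -0.52881426  0.20759718] 1.0004634780668507
scene {'camera_matrix': array([[365.06289137,   0.        , 250.21914952],
       [  0.        , 365.06289137, 193.29835719],
       [  0.        ,   0.        ,   1.        ]]), 'xyz': array([-0.20528817,  0.77348096,  0.67387822]), 'rotation': array([[-0.60608453,  0.46952623, -0.64203323],
       [-0.79524678, -0.37355917,  0.47753126],
       [-0.01562395,  0.79999917,  0.59979765]])}
side {'camera_matrix': array([[398.46357944,   0.        , 248.13272038],
       [  0.        , 398.46357944, 188.93221284],
       [  0.        ,   0.        ,   1.        ]]), 'xyz': array([ 0.31248302, -0.91523014,  0.74222278]), 'rotation': array([[ 0.99347088,  0.05223584, -0.10142497],
       [-0.11386993,  0.50869745, -0.85338183],
       [ 0.00701751,  0.85935925,  0.5113242 ]])}
wrist {'camera_matrix': array([[297.31863964,   0.        , 255.60066973],
       [  0.        , 297.31863964, 192.61116513],
       [  0.        ,   0.        ,   1.        ]]), 'xyz': array([ 0.21227548, -0.51135904,  0.37225317]), 'rotation': array([[ 0.27120018,  0.92834776,  0.25420642],
       [-0.96252158,  0.26201921,  0.06998673],
       [-0.00163494, -0.26365958,  0.96461441]])}
```

View pics/a_scene.png

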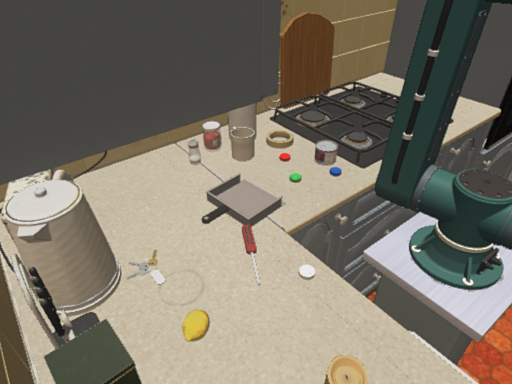

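View pics/a_side.png

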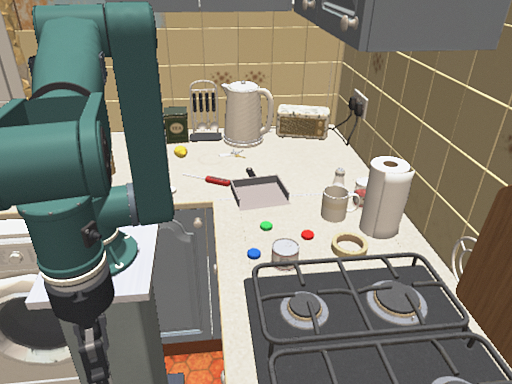

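View pics/a_wrist.png

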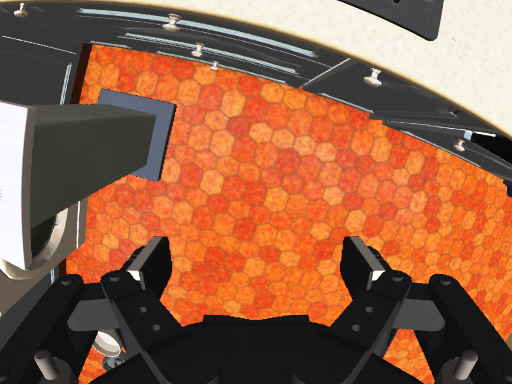

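Scene view: red cap (285,157), green (295,178), blue (335,171), tin (326,152), pan (244,198) with its handle at lower left. The only other cap-shaped thing is the white disc at (307,271), and it isn't blue. Side view: blue (254,253), green (266,226), red (307,235). I'll measure these and enlarge the area.

```bash
cat > h.py <<'E'
import numpy as np, cv2
def ray(m,px):
    K=np.array(m['camera_matrix']);R=np.array(m['rotation'])
    px=np.atleast_2d(px).astype(float)
    v=np.c_[(px[:,0]-K[0,2])/K[0,0],-(px[:,1]-K[1,2])/K[1,1],-np.ones(len(px))]
    return np.array(m['xyz']),v@R.T
def onplane(m,px,z):
    o,v=ray(m,px);return o+v*((z-o[2])/v[:,2])[:,None]
def masks(p):
    h=cv2.cvtColor(p,cv2.COLOR_RGB2HSV);H,S,V=[h[...,i].astype(int) for i in range(3)]
    return {'red':((H<5)|(H>174))&(S>170)&(V>110),'blue':(H>100)&(H<128)&(S>150)&(V>80),'green':(H>45)&(H<80)&(S>130)&(V>80)}
def caps(p,m,z=0.009):
    out={}
    for k,b in masks(p).items():
        n,l,st,c=cv2.connectedComponentsWithStats(b.astype(np.uint8))
        out[k]=[(st[i,4],np.round(c[i],1),np.round(onplane(m,c[i],z)[0],4)) for i in range(1,n) if st[i,4]>15]
    return out
E
python3 - <<'E'
from cell import *
from h import *
for n in("scene","side"):
    p,d=read_camera(n);m=camera_model(n)
    for k,v in caps(p,m).items():print(n,k,v)
    x0,x1,y0,y1={'scene':(190,360,100,240),'side':(220,390,160,275)}[n]
    cv2.imwrite(f"pics/b_{n}.png",cv2.resize(p[y0:y1,x0:x1,::-1],None,fx=4.5,fy=4.2,interpolation=cv2.INTER_CUBIC))
    # points from depth
    K=m['camera_matrix'];u,v=np.meshgrid(np.arange(512),np.arange(384))
    P=np.stack([(u-K[0,2])/K[0,0]*d,-(v-K[1,2])/K[1,1]*d,-d],-1)@m['rotation'].T+m['xyz']
    np.save(f"/tmp/P_{n}.npy",P)
    ok=(d>0)&(abs(P[...,2]-.058)<.004)&(P[...,1]<-.1)&(P[...,0]<.75)&(P[...,0]>.3)
    n_,l,st,c=cv2.connectedComponentsWithStats(ok.astype(np.uint8))
    for i in range(1,n_):
        if st[i,4]>20: q=P[l==i]; print('h58',st[i],q.min(0).round(3),q.max(0).round(3))
E
```

```text
scene red [(np.int32(54), array([284.4, 156.2]), array([0.6042, 0.0192, 0.009 ]))]
scene blue [(np.int32(54), array([335.3, 170.5]), array([ 0.4314, -0.0507,  0.009 ]))]
scene green [(np.int32(57), array([295.1, 176.6]), array([0.4876, 0.0766, 0.009 ]))]
h58 [464  83  41  13  80] [ 0.342 -1.007  0.054] [ 0.513 -0.985  0.062]
h58 [360  94  16  14  40] [ 0.631 -0.532  0.054] [ 0.723 -0.433  0.061]
h58 [377  94  19  15  51] [ 0.549 -0.643  0.054] [ 0.648 -0.515  0.062]
h58 [341 101  30  14  45] [ 0.578 -0.417  0.054] [ 0.735 -0.399  0.059]
h58 [348 108  37  19  81] [ 0.496 -0.389  0.054] [ 0.667 -0.29   0.062]
h58 [292 110  97  41 341] [ 0.407 -0.299  0.054] [ 0.744 -0.141  0.062]
h58 [382 112  14   9  28] [ 0.505 -0.481  0.054] [ 0.525 -0.401  0.062]
side red [(np.int32(61), array([217.8, 181.3]), array([0.352 , 0.3749, 0.009 ])), (np.int32(87), array([307.1, 234.6]), array([0.6046, 0.0221, 0.009 ]))]
side blue [(np.int32(105), array([253.5, 253.4]), array([ 0.4323, -0.0475,  0.009 ]))]
side green [(np.int32(78), array([265.7, 225.5]), array([0.4869, 0.0814, 0.009 ]))]
h58 [275 249  25   9 109] [ 0.482 -0.126  0.054] [ 0.548 -0.1    0.061]
h58 [ 252  254  171   90 2160] [ 0.41  -0.39   0.054] [ 0.75  -0.14   0.062]
h58 [358 288  12   5  29] [ 0.652 -0.272  0.055] [ 0.678 -0.26   0.062]
h58 [ 268  335  161   49 1342] [ 0.41  -0.502  0.054] [ 0.749 -0.401  0.062]
```

```bash
ls pics
```

```text
a_scene.png
a_side.png
a_wrist.png
b_scene.png
b_side.png
```

View pics/b_scene.png

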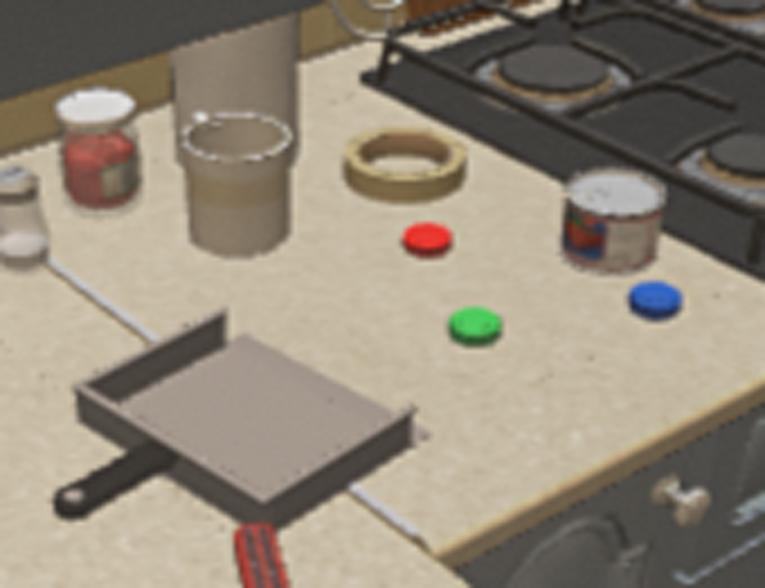

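View pics/b_side.png

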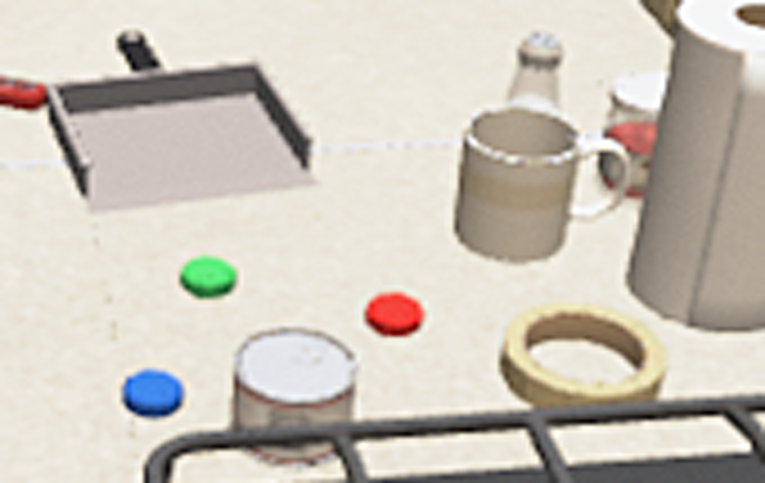

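```bash
python3 - <<'E'
import numpy as np,cv2
# height map 2mm cells
for n in("scene","side"):
    P=np.load(f"/tmp/P_{n}.npy").reshape(-1,3);
    P=P[(P[:,2]>-.02)&(P[:,2]<.13)&(P[:,0]>.25)&(P[:,0]<.85)&(P[:,1]>-.2)&(P[:,1]<.5)]
    im=np.zeros((350,300))
    for x,y,z in P: 
        i=int((.5-y)/.002);j=int((x-.25)/.002);im[i-1:i+2,j-1:j+2]=np.maximum(im[i-1:i+2,j-1:j+2],20+max(z,0)*2000)
    im=cv2.resize(np.clip(im,0,255).astype(np.uint8),None,fx=1.7,fy=1.7,interpolation=0)
    for k in range(0,8): cv2.putText(im,f"{.5-.1*k:.1f}",(0,int(85*k)+8),0,.4,255)
    for k in range(0,6): cv2.putText(im,f"{.25+.1*k:.2f}",(85*k,590),0,.4,255)
    cv2.imwrite(f"pics/hm_{n}.png",im)
    for lo,hi,nm in((.030,.041,'pan rim'),(.05,.066,'tin')):
        q=P[(P[:,2]>lo)&(P[:,2]<hi)]
        if nm=='tin': q=q[(q[:,0]<.58)&(q[:,0]>.4)&(q[:,1]<.0)&(q[:,1]>-.14)]
        else: q=q[(q[:,0]<.65)&(q[:,0]>.3)&(q[:,1]<.4)&(q[:,1]>.1)]
        if len(q): print(n,nm,len(q),q.min(0).round(3),q.max(0).round(3), cv2.minAreaRect((q[:,:2]*1000).astype(np.float32)))
E
```

```text
scene pan rim 289 [0.391 0.204 0.03 ] [0.584 0.396 0.037] ((485.9530944824219, 305.593994140625), (182.67825317382812, 183.80380249023438), 6.935938835144043)
scene tin 224 [ 0.458 -0.14   0.05 ] [ 0.549 -0.048  0.059] ((507.6977233886719, -99.33808898925781), (100.85474395751953, 78.8983383178711), 77.43724060058594)
side pan rim 252 [0.317 0.204 0.03 ] [0.59  0.397 0.041] ((453.501708984375, 302.0760498046875), (254.35198974609375, 184.9586944580078), 7.025088787078857)
side tin 456 [ 0.477 -0.126  0.05 ] [ 0.551 -0.046  0.064] ((514.48046875, -84.99488067626953), (75.52963256835938, 73.131103515625), 47.183265686035156)
```

```bash
python3 - <<'E'
import numpy as np,cv2
for n in("scene","side"):
    P=np.load(f"/tmp/P_{n}.npy").reshape(-1,3)
    q=P[(P[:,2]>.034)&(P[:,2]<.040)&(P[:,0]<.65)&(P[:,0]>.36)&(P[:,1]<.36)&(P[:,1]>.16)]
    for lo in np.arange(.18,.36,.02):
        r=q[(q[:,1]>=lo)&(q[:,1]<lo+.02)]
        a=r[r[:,0]<.48];b=r[r[:,0]>.48]
        print(n,lo.round(2),len(a),a[:,:1].mean().round(4) if len(a) else '',len(b),b[:,0].mean().round(4) if len(b) else '')
    a=q[q[:,0]<.48];b=q[q[:,0]>.48]; print(a[:,1].min() if len(a) else'',b[:,1].min() if len(b) else '')
    for x in (.43,.46,.49,.52,.55):
        r=q[(abs(q[:,0]-x)<.015)&(q[:,1]>.3)]; print(x,len(r),r[:,1].mean() if len(r) else '')
    f=P[(abs(P[:,2])<.004)&(abs(P[:,0]-.5)<.2)]
    t=P[(P[:,2]>.05)&(P[:,2]<.066)&(P[:,0]<.58)&(P[:,0]>.44)&(P[:,1]<-.04)&(P[:,1]>-.14)]
    print('circ',cv2.minEnclosingCircle(t[:,:2].astype(np.float32)*1000))
    m=P[(P[:,2]>.03)&(P[:,2]<.093)&(P[:,0]<.8)&(P[:,0]>.6)&(P[:,1]<.2)&(P[:,1]>.0)]
    print('mug',m.min(0),m.max(0))
    m=P[(P[:,2]>.018)&(P[:,2]<.03)&(P[:,0]<.78)&(P[:,0]>.58)&(P[:,1]<.08)&(P[:,1]>-.1)]
    print('tape',m.min(0),m.max(0))
E
```

```text
scene 0.18 0  0 
scene 0.2 1 0.4113 0 
scene 0.22 5 0.4068 2 0.582
scene 0.24 6 0.4049 2 0.58
scene 0.26 4 0.4022 3 0.578
scene 0.28 5 0.3988 2 0.5736
scene 0.3 4 0.3983 3 0.5753
scene 0.32 11 0.4052 4 0.5701
scene 0.34 7 0.4472 16 0.5391
0.2160707346956524 0.23350644302785728
0.43 6 0.34012088626646064
0.46 4 0.3436651066999459
0.49 3 0.3493448959170566
0.52 5 0.3537681602473728
0.55 3 0.35565687397589585
circ ((496.23529052734375, -99.08048248291016), 55.83368682861328)
mug [0.66665256 0.00651677 0.03005118] [0.79997997 0.1909875  0.09286859]
tape [ 0.65641815 -0.09859796  0.01803011] [0.7565539  0.00396208 0.02665029]
side 0.18 0  0 
side 0.2 6 0.413 0 
side 0.22 7 0.411 7 0.5869
side 0.24 5 0.4078 6 0.5844
side 0.26 8 0.4059 6 0.5812
side 0.28 7 0.4023 5 0.5777
side 0.3 2 0.402 6 0.5765
side 0.32 24 0.4189 3 0.5727
side 0.34 17 0.4504 46 0.5289
0.2043468819288634 0.22512565555522968
0.43 17 0.33853044513610003
0.46 11 0.3428090742758794
0.49 14 0.34704437383390385
0.52 14 0.3519313109272018
0.55 12 0.35443680351226287
circ ((513.1240844726562, -85.59027862548828), 39.983150482177734)
mug [6.73108234e-01 3.48655356e-04 3.01474869e-02] [0.79977271 0.18114089 0.09298881]
tape [ 0.58804681 -0.09886097  0.01800441] [0.77994929 0.05540918 0.02977969]
```

View pics/hm_side.png

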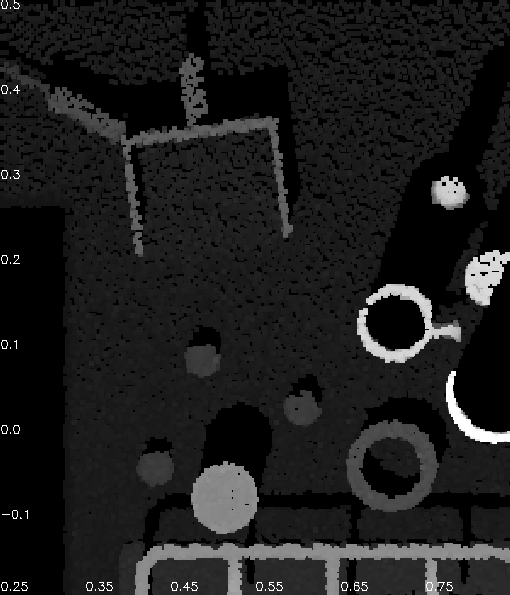

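View pics/hm_scene.png

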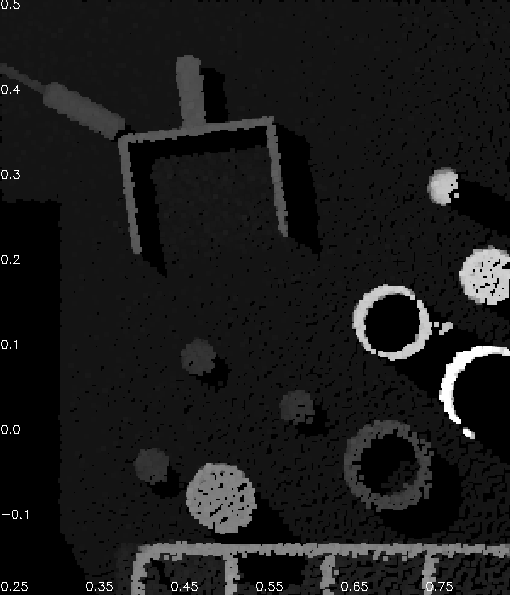

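Estimates (m): red (.604,.020), green (.487,.079), blue (.432,-.049), tin (.513,-.085), pan origin (.490,.280) with about 7.2° yaw. There is only one blue disc. The enlarged crops confirm the three caps, and the white disc is ruled out.

My plan is to part the fingers slightly so each cap nests between the tips. I'll push green to the middle first, then blue on the left, then red on the right.

```bash
cat >> h.py <<'E'
yaw=np.deg2rad(7.2);PU=np.array([np.cos(yaw),np.sin(yaw)]);PV=np.array([-np.sin(yaw),np.cos(yaw)]);PO=np.array([.4897,.2802])
pan=lambda x,y:PO+x*PU+y*PV
topan=lambda p:np.array([(np.array(p)[:2]-PO)@PU,(np.array(p)[:2]-PO)@PV])
def plan(c,t,back=.045,off=.026):
    d=(t-c)/np.linalg.norm(t-c)
    a=c-d*back;b=t-d*off
    R={}
    for s in(1,-1):
        x=np.array([*(s*d),0]);z=np.array([0,0,-1.]);R[s]=np.c_[x,np.cross(z,x),z]
    return d,a,b,R
C={'green':(.487,.079),'blue':(.432,-.049),'red':(.604,.020)}
T={'green':pan(0,.005),'blue':pan(-.052,.005),'red':pan(.047,.005)}
E
python3 - <<'E'
from cell import *
from h import *
s=sense();print(s['orientation'].round(2))
for k in C:
    d,a,b,R=plan(np.array(C[k]),T[k])
    print(k,d,a,b)
    for sg in R:
        for z,p in((.2,a),(.012,a),(.012,b)):
            q=solve_ik([*p,z],R[sg]);print(sg,None if q is None else np.round(q,2))
E
```

```text
[[ 0.96  0.27 -0.  ]
 [ 0.27 -0.96  0.  ]
 [ 0.   -0.   -1.  ]]
green [0.01005638 0.99994943] [0.48654746 0.03400228] [0.48881187 0.25916189]
1 [-0.05 -0.05  1.53 -0.    1.66 -0.04]
1 [-0.05  0.08  1.79 -0.    1.28 -0.04]
1 [ 0.39  0.22  1.63 -0.    1.3   0.4 ]
-1 None
-1 None
-1 None
blue [0.01673345 0.99985999] [ 0.43124699 -0.0939937 ] [0.4370483  0.25264689]
1 [-0.34 -0.16  1.62 -0.    1.67 -0.33]
1 [-0.34 -0.02  1.89 -0.    1.27 -0.33]
1 [ 0.41  0.11  1.75 -0.    1.28  0.43]
-1 None
-1 None
-1 None
red [-0.2443348   0.96969093] [ 0.61499507 -0.02363609] [0.54205543 0.26583927]
1 [-0.13  0.24  1.22 -0.    1.69 -0.38]
1 [-0.13  0.34  1.47 -0.    1.33 -0.38]
1 [ 0.36  0.32  1.5  -0.    1.32  0.12]
-1 None
-1 None
-1 None
```

```bash
python3 - <<'E'
from cell import *
from h import *
d,a,b,R=plan(np.array(C['green']),T['green'])
move_gripper(.24)
move_ptp([*a,.15],R[1]); 
move_linear([*a,.014],vel=.12)
s=sense();print(s['t'],s['position'],s['width'],s['force'].round(2))
for n in("wrist","side","scene"):
    p,_=read_camera(n)
    if n=='side':p=cv2.resize(p[130:300,180:400],None,fx=3.4,fy=3.4)
    if n=='scene':p=cv2.resize(p[90:250,180:380],None,fx=3.6,fy=3.6)
    cv2.imwrite(f"pics/c_{n}.png",p[:,:,::-1])
E
```

```text
4.5167 [0.4873724  0.03396737 0.01493058] 0.24185228324866292 [0.21 0.55 0.57]
```

View pics/c_wrist.png

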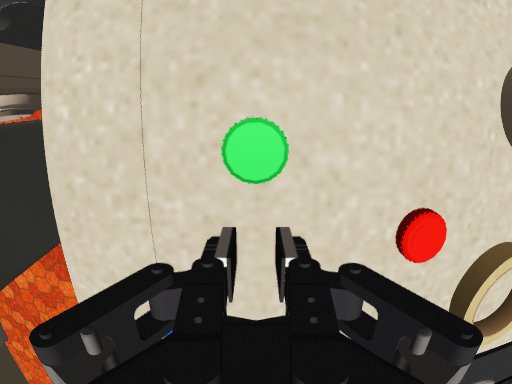

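View pics/c_side.png

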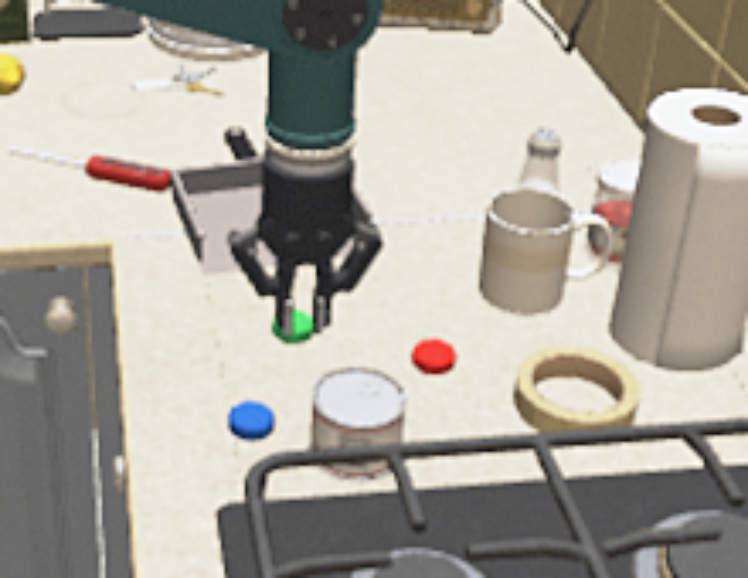

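View pics/c_scene.png

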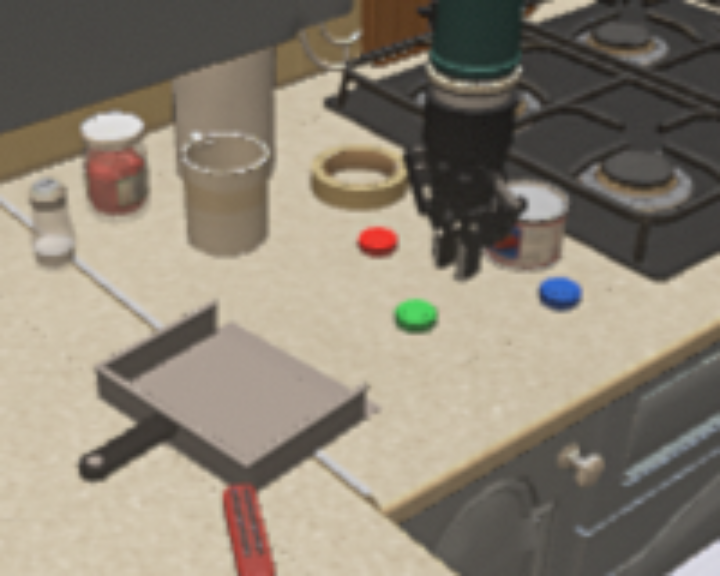

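Wrist view: the fork at (237..277, 230) is centred on green (255,150), and the tips clear the worktop. The finger linkages spread wide higher up, which matters for blue next to the tin. I'll measure that spread while pushing green.

```bash
python3 - <<'E'
from cell import *
from h import *
def ext(tag):
    s=sense();Rt=s['orientation'];o=s['position']
    for n in("side","scene"):
        m=camera_model(n);_,dp=read_camera(n);K=m['camera_matrix'];u,v=np.meshgrid(np.arange(512),np.arange(384))
        P=np.stack([(u-K[0,2])/K[0,0]*dp,-(v-K[1,2])/K[1,1]*dp,-dp],-1)@np.array(m['rotation']).T+m['xyz']
        P=P[dp>0];L=(P-o)@Rt;sel=(abs(L[:,0])<.05)&(abs(L[:,1])<.1);L=L[sel];Z=P[sel][:,2]
        for z in range(20,120,10):
            r=L[(Z>=z/1e3)&(Z<z/1e3+.01)]
            if len(r)>3: print(tag,n,z,len(r),'y',np.percentile(r[:,1],[2,98]).round(3),'x',np.percentile(r[:,0],[2,98]).round(3))
ext('fork.24')
d,a,b,R=plan(np.array(C['green']),T['green'])
move_linear([*b,.014],vel=.09)
s=sense();print(s['t'],s['position'],s['force'].round(2))
p,_=read_camera("wrist");cv2.imwrite("pics/d_wrist.png",p[:,:,::-1])
E
```

```text
fork.24 side 20 7 y [-0.001  0.014] x [0.025 0.042]
fork.24 side 40 15 y [-0.019  0.019] x [-0.011  0.008]
fork.24 side 50 31 y [-0.023  0.024] x [-0.012  0.008]
fork.24 side 60 36 y [-0.023  0.024] x [-0.013  0.01 ]
fork.24 side 70 29 y [-0.021  0.024] x [-0.012  0.011]
fork.24 side 80 49 y [-0.037  0.04 ] x [-0.014  0.006]
fork.24 side 90 92 y [-0.043  0.043] x [-0.015  0.012]
fork.24 side 100 63 y [-0.048  0.052] x [-0.018  0.012]
fork.24 side 110 82 y [-0.051  0.055] x [-0.019  0.008]
fork.24 scene 30 10 y [-0.021  0.012] x [-0.01   0.007]
fork.24 scene 40 30 y [-0.028  0.016] x [-0.011  0.011]
fork.24 scene 50 37 y [-0.027  0.021] x [-0.009  0.01 ]
fork.24 scene 60 40 y [-0.029  0.014] x [-0.013  0.011]
fork.24 scene 70 28 y [-0.026  0.018] x [-0.01   0.011]
fork.24 scene 80 64 y [-0.043  0.033] x [-0.011  0.015]
fork.24 scene 90 58 y [-0.05   0.044] x [-0.012  0.012]
fork.24 scene 100 80 y [-0.055  0.047] x [-0.013  0.017]
fork.24 scene 110 74 y [-0.062  0.052] x [-0.009  0.017]
7.4167 [0.48882998 0.25888314 0.01399544] [ 0.58  0.05 -0.52]
```

View pics/d_wrist.png

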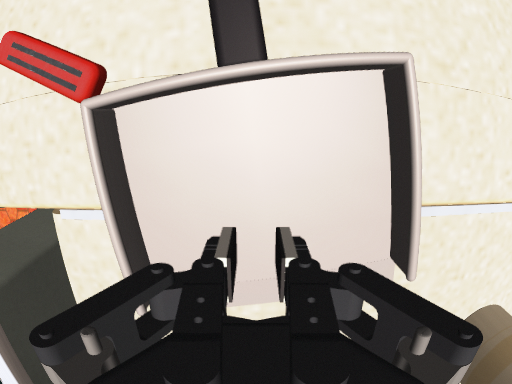

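Below about 75 mm the linkage is only ±28 mm wide, so it clears the tin. But green isn't ahead of the fork, so the tips may have passed over it. Checking.

```bash
python3 - <<'E'
from cell import *
from h import *
for n in("scene","side"):
    p,d=read_camera(n);m=camera_model(n)
    for k,v in caps(p,m).items():print(n,k,v)
    x0,x1,y0,y1={'scene':(180,380,90,250),'side':(200,390,140,285)}[n]
    cv2.imwrite(f"pics/e_{n}.png",cv2.resize(p[y0:y1,x0:x1,::-1],None,fx=3.7,fy=3.7))
E
```

```text
scene red [(np.int32(54), array([284.4, 156.2]), array([0.6042, 0.0192, 0.009 ]))]
scene blue [(np.int32(54), array([335.3, 170.5]), array([ 0.4314, -0.0507,  0.009 ]))]
scene green [(np.int32(58), array([295.1, 176.7]), array([0.4874, 0.0768, 0.009 ]))]
side red [(np.int32(59), array([217.8, 181.3]), array([0.3523, 0.3754, 0.009 ])), (np.int32(88), array([307.2, 234.6]), array([0.6048, 0.0221, 0.009 ]))]
side blue [(np.int32(105), array([253.5, 253.4]), array([ 0.4323, -0.0475,  0.009 ]))]
side green [(np.int32(78), array([265.7, 225.5]), array([0.4869, 0.0814, 0.009 ]))]
```

View pics/e_scene.png

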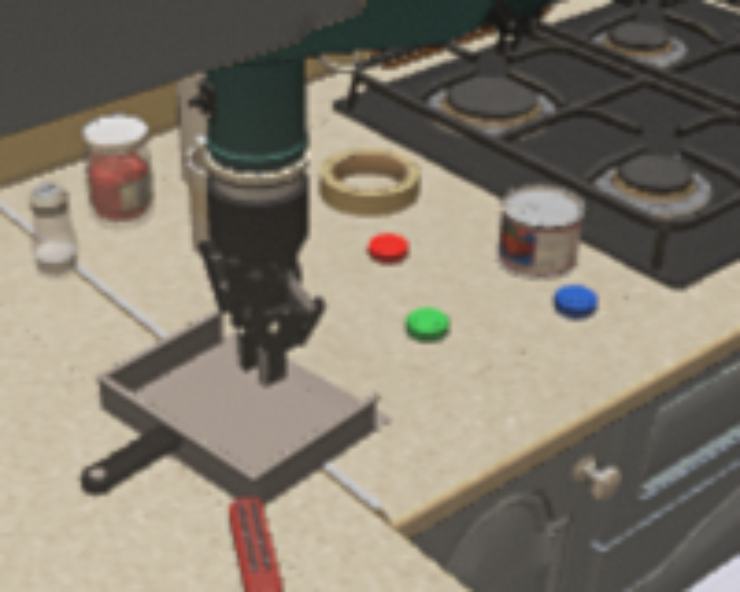

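View pics/e_side.png

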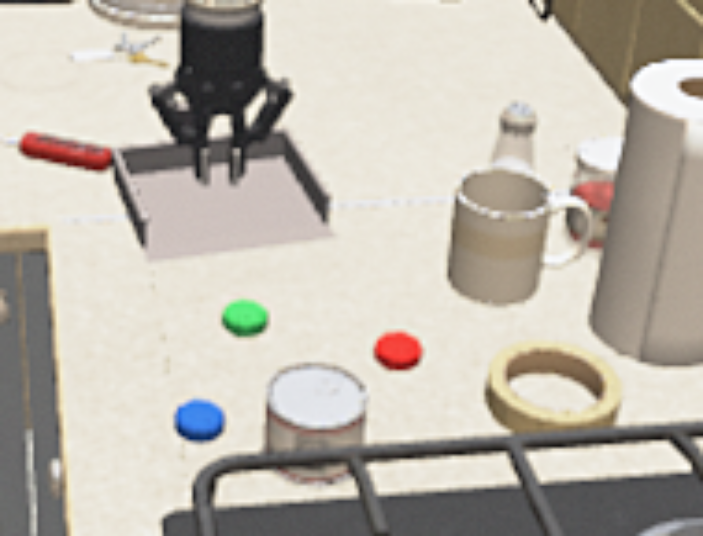

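The fork passed over green without touching it, and all the caps are where they were. With the jaws partly open the tips stand higher than I assumed. I'll go back behind green and find the true tip height with a gentle touch on bare worktop.

```bash
python3 - <<'E'
from cell import *
from h import *
d,a,b,R=plan(np.array(C['green']),T['green'])
o=sense()['position']
move_linear([*b,.06],vel=.2)
move_linear([*a,.06],vel=.3)
move_linear([*a,.012],vel=.15)
f0=sense()['force'][2]
z=.012
while z>-.012:
    z-=.001; move_linear([*a,z],vel=.02); s=sense(); print(round(z,4),s['position'][2].round(4),(s['force'][2]-f0).round(2))
    if abs(s['force'][2]-f0)>2.5: break
print(sense()['t'])
E
```

```text
0.011 0.0122 -0.09
0.01 0.0102 0.06
0.009 0.0089 -0.59
0.008 0.0079 -0.84
0.007 0.0069 0.72
0.006 0.0059 -0.36
0.005 0.0049 -0.17
0.004 0.0039 -0.26
0.003 0.0029 0.09
0.002 0.0019 -0.34
0.001 0.0009 -0.2
-0.0 -0.0001 0.39
-0.001 -0.0011 0.22
-0.002 -0.0021 0.02
-0.003 -0.0031 0.93
-0.004 -0.0041 0.08
-0.005 -0.0051 0.36
-0.006 -0.0061 0.24
-0.007 -0.0071 0.34
-0.008 -0.0081 -0.02
-0.009 -0.0091 0.11
-0.01 -0.0101 -0.02
-0.011 -0.0111 -0.22
-0.012 -0.0121 -0.61
15.3167
```

```bash
python3 - <<'E'
from cell import *
from h import *
s=sense();print(s['position'],s['width'],s['orientation'].round(3))
for n in("wrist","side"):
    p,dp=read_camera(n);m=camera_model(n)
    if n=='side':
        K=m['camera_matrix'];u,v=np.meshgrid(np.arange(512),np.arange(384))
        P=np.stack([(u-K[0,2])/K[0,0]*dp,-(v-K[1,2])/K[1,1]*dp,-dp],-1)@np.array(m['rotation']).T+m['xyz']
        h=p.max(2)<75
        for r in range(200,245): 
            w=h[r,240:300]; 
            if w.any(): q=P[r,240:300][w]; print(r,w.sum(),q[:,1].min().round(3),q[:,1].max().round(3),q[:,2].min().round(3))
        p=cv2.resize(p[170:270,220:320],None,fx=6,fy=6)
    cv2.imwrite(f"pics/f_{n}.png",p[:,:,::-1])
E
```

```text
[ 0.48646076  0.03401031 -0.01209334] 0.24224334398796757 [[ 0.01  1.   -0.  ]
 [ 1.   -0.01  0.  ]
 [ 0.   -0.   -1.  ]]
200 25 -0.005 0.031 0.137
201 27 -0.004 0.039 0.129
202 27 -0.005 0.041 0.124
203 29 -0.005 0.042 0.12
204 28 -0.915 0.028 0.123
205 29 0.02 0.031 0.115
206 29 0.021 0.033 0.113
207 32 0.014 0.042 0.104
208 33 0.012 0.031 0.105
209 30 0.012 0.036 0.104
210 32 0.014 0.042 0.09
211 28 0.013 0.042 0.087
212 29 0.016 0.042 0.083
213 28 0.016 0.039 0.082
214 28 0.015 0.044 0.077
215 27 0.016 0.043 0.072
216 21 0.016 0.044 0.069
217 21 0.013 0.043 0.068
218 20 0.017 0.042 0.067
219 20 0.015 0.036 0.067
220 20 0.02 0.031 0.065
221 22 0.02 0.029 0.061
222 20 0.018 0.029 0.059
223 14 0.018 0.038 0.048
224 10 0.019 0.035 0.047
225 5 0.023 0.031 0.049
226 3 0.025 0.027 0.045
227 4 0.025 0.034 0.037
228 5 0.027 0.068 0.008
229 5 0.027 0.072 0.001
230 4 0.026 0.028 0.03
231 4 0.027 0.029 0.025
232 4 0.027 0.029 0.021
233 2 0.027 0.029 0.02
234 1 0.026 0.026 0.017
```

View pics/f_side.png

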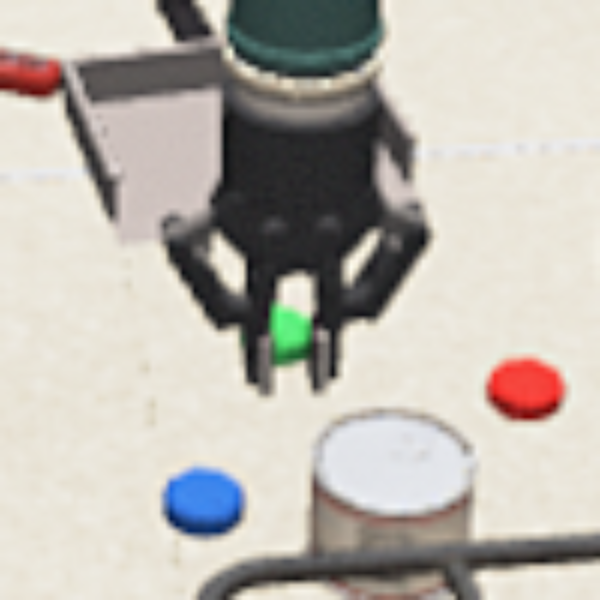

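View pics/f_wrist.png

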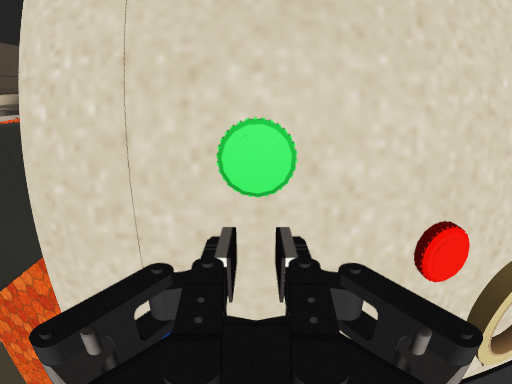

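The tips stand about 16 mm above the worktop with TCP z = -0.012 (side view, tips at row 235), well off the stated offset. I'll keep lowering until they touch.

```bash
python3 - <<'E'
from cell import *
from h import *
d,a,b,R=plan(np.array(C['green']),T['green'])
z=-.012
while z>-.036:
    z-=.003; move_linear([*a,z],vel=.05); s=sense(); print(round(z,4),s['position'][2].round(4),s['force'][2].round(2),s['t'])
    if abs(s['force'][2])>2.5: break
p,_=read_camera("side");p=cv2.resize(p[170:270,220:320],None,fx=6,fy=6);cv2.imwrite("pics/g_side.png",p[:,:,::-1])
E
```

```text
-0.015 -0.0153 -0.89 15.6667
-0.018 -0.0183 -0.09 15.9167
-0.021 -0.0213 -0.29 16.1667
-0.024 -0.0223 9.22 16.4167
```

View pics/g_side.png

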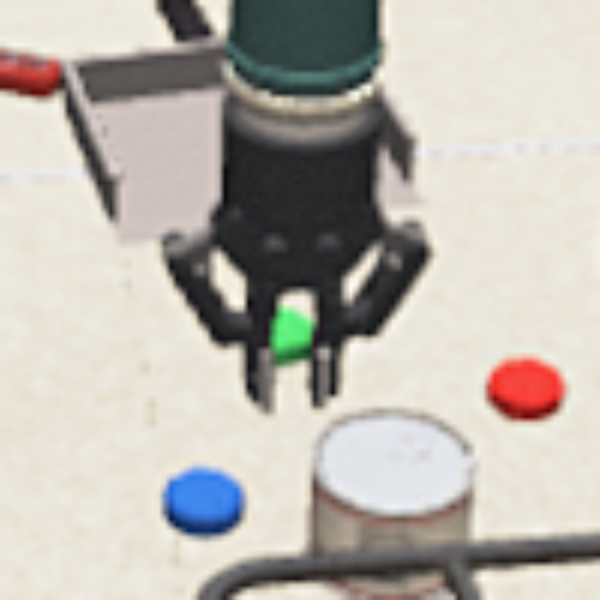

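Contact comes at TCP z = -0.022, so pushing at z = -0.016 puts the tips about 6 mm up. At that height the linkage is about ±42 mm wide at the tin's height. So I'll change the slots: green goes left, blue to the middle with a narrower fork angled away from the tin, and red goes right.

```bash
cat >> h.py <<'E'
T={'green':pan(-.05,.01),'blue':pan(0,.01),'red':pan(.045,.01)}
E
python3 - <<'E'
from cell import *
from h import *
o=sense()['position']
move_linear([o[0],o[1],.0],vel=.1)
d,a,b,R=plan(np.array(C['green']),T['green'],off=.027)
print(d,a,b)
move_linear([*a,.0],vel=.1,attitude=R[1])
move_linear([*a,-.016],vel=.1)
m=a+d*.09
move_linear([*m,-.016],vel=.07)
s=sense();print(s['t'],s['position'],s['force'].round(2))
p,_=read_camera("wrist");cv2.imwrite("pics/h_wrist.png",p[:,:,::-1])
E
```

```text
[-0.22885027  0.97346163] [0.49729826 0.03519423] [0.44501989 0.25757102]
18.9917 [ 0.47675867  0.12249088 -0.01605491] [-0.19 -0.07  0.76]
```

View pics/h_wrist.png

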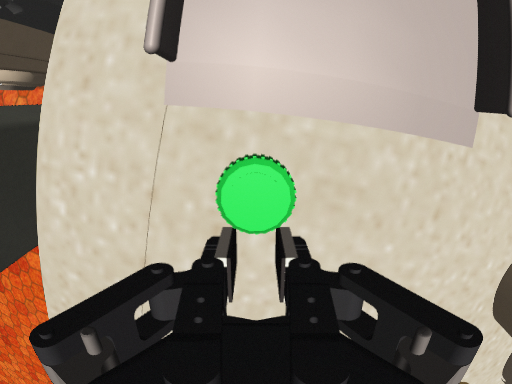

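Green is nested in the fork (255,193), and the mouth opens ahead between cols 180 and 475. Continuing the push, then backing off and lifting.

```bash
python3 - <<'E'
from cell import *
from h import *
d,a,b,R=plan(np.array(C['green']),T['green'],off=.027)
move_linear([*b,-.016],vel=.08)
s=sense();print(s['t'],s['force'].round(2))
p,_=read_camera("wrist");cv2.imwrite("pics/i_wrist.png",p[:,:,::-1])
e=b-d*.03
move_linear([*e,-.016],vel=.12)
move_linear([*e,.08],vel=.2)
p,_=read_camera("side");
for k,v in caps(p,camera_model("side")).items():print(k,v)
print(sense()['t'])
E
```

```text
20.925 [ 0.51 -0.27  0.21]
red [(np.int32(57), array([217.9, 181.3]), array([0.3527, 0.3752, 0.009 ])), (np.int32(88), array([307.2, 234.6]), array([0.6048, 0.0221, 0.009 ]))]
blue [(np.int32(105), array([253.5, 253.4]), array([ 0.4323, -0.0475,  0.009 ]))]
green [(np.int32(58), array([243.4, 191.9]), array([0.4388, 0.2896, 0.009 ]))]
22.0583
```

View pics/i_wrist.png

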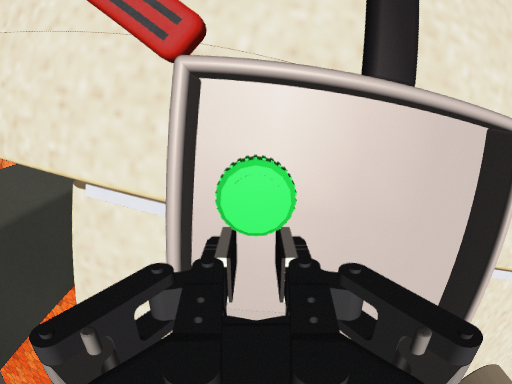

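Green is in the pan. Blue next, with the narrower fork.

```bash
python3 - <<'E'
from cell import *
from h import *
d,a,b,R=plan(np.array(C['blue']),T['blue'],back=.044,off=.028)
print(d,a,b)
move_gripper(.15)
move_linear([*a,.08],vel=.25,attitude=R[1])
move_linear([*a,-.010],vel=.15)
z=-.010
while z>-.024:
    z-=.003; move_linear([*a,z],vel=.05); s=sense()
    print(round(z,3),s['position'][2].round(4),s['force'][2].round(2))
    if s['force'][2]>3: break
zz=sense()['position'][2]+.006
move_linear([*a,zz],vel=.05)
m=a+d*.02
print('zz',zz)
move_linear([*m,zz],vel=.06)
s=sense();print(s['t'],s['position'],s['force'].round(2))
p,_=read_camera("wrist");cv2.imwrite("pics/j_wrist.png",p[:,:,::-1])
p,_=read_camera("side");p=cv2.resize(p[170:290,200:340],None,fx=5,fy=5);cv2.imwrite("pics/j_side.png",p[:,:,::-1])
E
```

```text
[0.1641909  0.98642858] [ 0.4247756  -0.09240286] [0.48384932 0.26250115]
-0.013 -0.0123 -0.95
-0.016 -0.0161 1.02
-0.019 -0.0193 0.62
-0.022 -0.0221 0.53
-0.025 -0.0222 19.14
zz -0.01620554423114591
26.5583 [ 0.42800691 -0.07222544 -0.01637719] [ 0.84 -0.67 -0.81]
```

View pics/j_wrist.png

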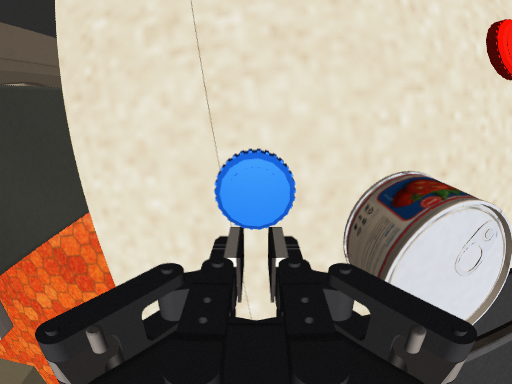

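View pics/j_side.png

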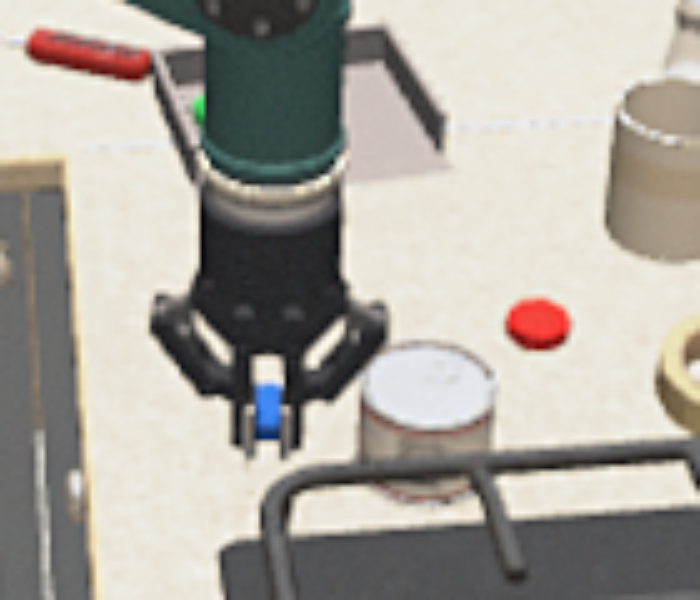

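Blue (255,190) is nested and the linkage sits above and left of the tin. Pushing on.

```bash
python3 - <<'E'
from cell import *
from h import *
d,a,b,R=plan(np.array(C['blue']),T['blue'],back=.044,off=.028)
m=a+d*.12
move_linear([*m,-.016],vel=.08)
s=sense();print(s['t'],s['force'].round(2))
p,_=read_camera("wrist");cv2.imwrite("pics/k_wrist.png",p[:,:,::-1])
E
```

```text
28.0583 [ 0.08 -0.82 -0.11]
```

View pics/k_wrist.png

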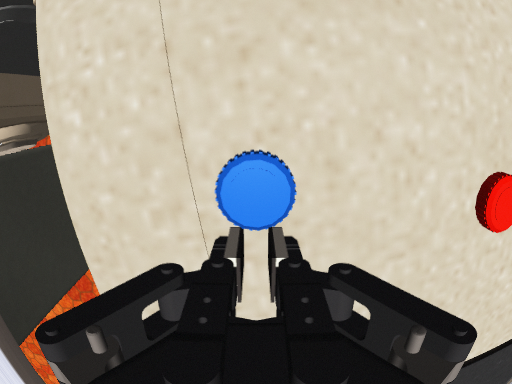

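Blue stays centred at (255,190) and the tin was passed without contact. Finishing this push.

```bash
python3 - <<'E'
from cell import *
from h import *
d,a,b,R=plan(np.array(C['blue']),T['blue'],back=.044,off=.028)
move_linear([*b,-.016],vel=.09)
s=sense();print(s['t'],s['force'].round(2))
p,_=read_camera("wrist");cv2.imwrite("pics/l_wrist.png",p[:,:,::-1])
e=b-d*.03
move_linear([*e,-.016],vel=.12)
move_linear([*e,.08],vel=.2)
p,_=read_camera("side");
for k,v in caps(p,camera_model("side")).items():print(k,v)
# approach red
move_gripper(.24)
d,a,b,R=plan(np.array(C['red']),T['red'],back=.045,off=.027)
print(d,a,b)
move_linear([*a,.08],vel=.25,attitude=R[1])
move_linear([*a,-.016],vel=.12)
s=sense();print(s['t'],s['position'],s['force'].round(2))
move_linear([*(a+d*.02),-.016],vel=.06)
p,_=read_camera("wrist");cv2.imwrite("pics/m_wrist.png",p[:,:,::-1])
E
```

```text
30.925 [ 0.21 -0.3  -0.53]
red [(np.int32(57), array([217.8, 181.2]), array([0.3521, 0.3755, 0.009 ])), (np.int32(86), array([307.1, 234.6]), array([0.6045, 0.0223, 0.009 ]))]
blue [(np.int32(56), array([257.1, 190. ]), array([0.489 , 0.2975, 0.009 ]))]
green [(np.int32(58), array([243.4, 191.9]), array([0.4388, 0.2896, 0.009 ]))]
[-0.24903499  0.96849449] [ 0.61520657 -0.02358225] [0.53981577 0.26961179]
34.5667 [ 0.61605894 -0.02356736 -0.01496765] [ 0.01 -0.27  0.25]
```

View pics/l_wrist.png

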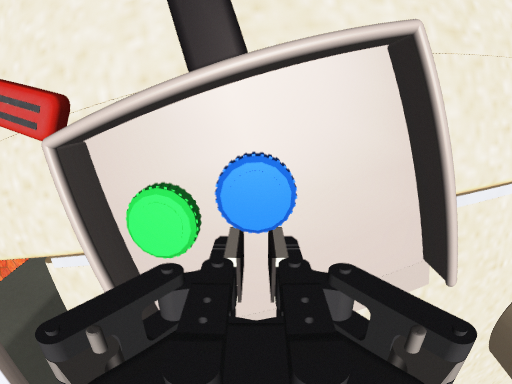

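View pics/m_wrist.png

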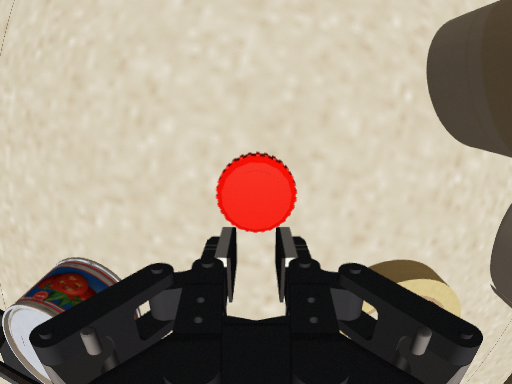

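Blue and green are in the pan and red is nested at (256,192). Pushing red to the right slot, with a check halfway.

```bash
python3 - <<'E'
from cell import *
from h import *
d,a,b,R=plan(np.array(C['red']),pan(.048,.005),back=.045,off=.027)
_,a0,_,R0=plan(np.array(C['red']),T['red'])
move_linear([*(a+d*.15),-.016],vel=.08)
s=sense();print(s['t'],s['force'].round(2))
p,_=read_camera("wrist");cv2.imwrite("pics/n_wrist.png",p[:,:,::-1])
E
```

```text
36.875 [0.54 0.88 0.55]
```

View pics/n_wrist.png

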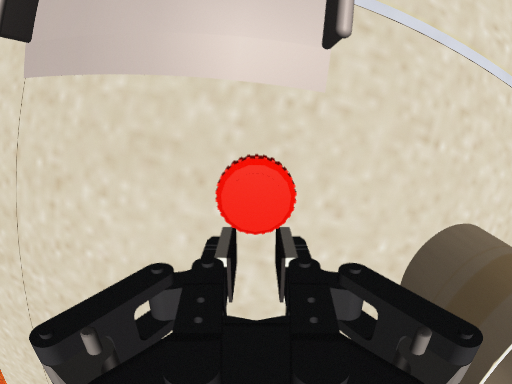

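Red is nested at (256,193), the right wall's end is at (335,40), clear of its path, and the mug is clear too. Finishing the push and retreating.

```bash
python3 - <<'E'
from cell import *
from h import *
d,a,b,R=plan(np.array(C['red']),pan(.048,.005),back=.045,off=.027)
move_linear([*b,-.016],vel=.08)
s=sense();print(s['t'],s['force'].round(2))
e=b-d*.03
move_linear([*e,-.016],vel=.12)
move_linear([*e,.10],vel=.2)
p,_=read_camera("wrist");cv2.imwrite("pics/o_wrist.png",p[:,:,::-1])
move_linear([.42,0.02,.2],vel=.3)
for n in("scene","side"):
    p,dp=read_camera(n);m=camera_model(n)
    for k,v in caps(p,m,.011).items():print(n,k,[(x[1],x[2],topan(x[2]).round(4)) for x in v])
    cv2.imwrite(f"pics/o_{n}.png",p[:,:,::-1])
print(sense()['t'])
E
```

```text
38.9167 [ 0.72 -0.28 -0.81]
scene red [(array([232.6, 193.6]), array([0.5362, 0.2887, 0.011 ]), array([0.0472, 0.0026]))]
scene blue [(array([241.6, 201. ]), array([0.4901, 0.2884, 0.011 ]), array([0.0014, 0.0081]))]
scene green [(array([253.5, 208.2]), array([0.4417, 0.2816, 0.011 ]), array([-0.0474,  0.0074]))]
side red [(array([217.8, 181.3]), array([0.3522, 0.3713, 0.011 ]), array([-0.125 ,  0.1076])), (array([270.2, 189.7]), array([0.5355, 0.2918, 0.011 ]), array([0.0469, 0.0058]))]
side blue [(array([257.1, 190. ]), array([0.4885, 0.2942, 0.011 ]), array([0.0006, 0.014 ]))]
side green [(array([243.4, 191.9]), array([0.4384, 0.2863, 0.011 ]), array([-0.0501,  0.0125]))]
41.2583
```

View pics/o_wrist.png

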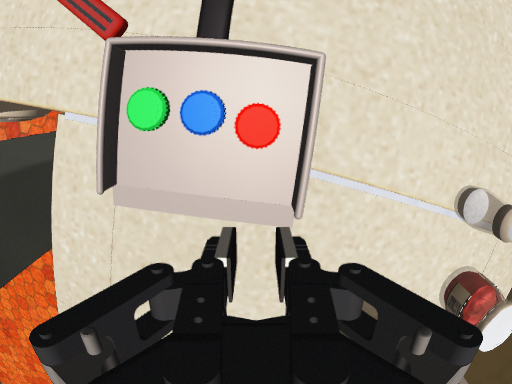

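View pics/o_side.png

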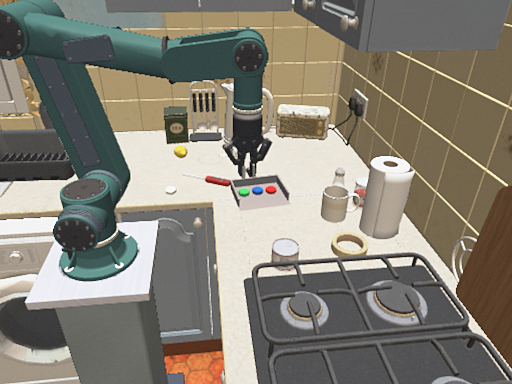

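View pics/o_scene.png

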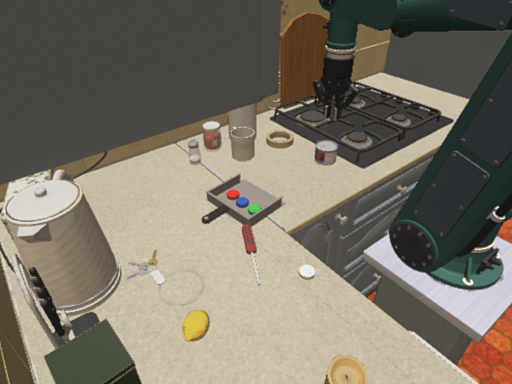

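The wrist view shows all three caps lying flat on the pan floor, past the lip: green (148,108), blue (202,112), red (257,125). The tin, mug, tape roll and keys sit at the same pixels as at the start, and the arm is clear.

```bash
python3 -c "
from cell import *
wait(.3);print(hand_in(),sense()['t'])"
```

```text
the job is handed in; nothing more can be done
the job is handed in; nothing more can be done
```

I pushed all three caps into the crumb pan with a slightly open finger fork, in the order green, blue, red, and handed the job in at about 42 s of the 67 s allowed. No verdict is reported.

**Final positions:** the last camera checks put the caps at these points in the pan's frame, all within the limits:

| Cap | x (mm) | y (mm) |
|---|---|---|
| Green | about -49 | about +10 |
| Blue | about +1 | about +11 |
| Red | about +47 | about +4 |

The two fixed cameras disagreed by 3–6 mm in y, which is small against the margin.

**Other objects:** the tin, mug, tape roll and keys looked unmoved in the pictures, judged by eye. Wrist force readings between moves stayed below about 1 N during the pushes. The arm was well clear of everything at hand-in.

**What went wrong:** the first push at green passed over the cap without touching it. With the jaws partly open, the fingertips stood about 22 mm behind the reported TCP, not 8 mm ahead of it. I found the true height by touching the tips down on bare worktop, with a peak of about 19 N, and pushed at the corrected height from then on.

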